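# Clear the gauge plate and pull the sprung rod to its mark

### The arm

A 6-joint arm with a two-finger parallel gripper is mounted at the origin on the work surface; the furniture and walls round the work are solid. World frame = base frame: x ahead of the robot, y to its left, z up, the work surface at z = 0. Lengths are in mm, angles in rad, forces in N, time in s.
With the tool pointing down it reaches from about 300 to 775 mm from the base axis. Payload 14.6 kg.
Tool frame: the origin (TCP) lies at the very end of the fingers, on their centre line; the grasp point (between the pads) lies 19 mm behind it (grip_point_offset is the distance from the TCP to the grasp point, in mm); z points along the fingers, y is the line along which they close (so a half turn about z gives the same grasp; the last joint's range is limited). The gripper opens to 94 mm and grips with 3 to 60 N. Pads are 16 mm wide; open, the fingers measure 119 mm over their backs; the gripper's body (75 mm by 177 mm) begins 78 mm behind the grasp point.
Start: joints at [1.104, 0.3, 1.521, -0, 1.321, -0.067], TCP at [214.075, 506.617, 205.446] pointing down, gripper open.
Joint ranges: [-3.03, 3.03], [-0.79, 2.21], [0.23, 2.52], [-1.04, 4.18], [0, 3.07], [-2.55, 2.55]. Speed limits (rad/s): [2.22, 2.22, 2.57, 3.14, 3.14, 3.14].

### API

Orientations are given as [roll, pitch, yaw] about the fixed x, y, z axes, in that order (R = Rz(yaw) Ry(pitch) Rx(roll)).
In Python, from cell import read_state, camera, camera_info, sign_off, grip_point_offset gives the robot as it stands.
- The arm moves only by the shell command python3 -m handwheel 'ROWS' [FORCE]. ROWS is text: rows parted by semicolons, each of 5 numbers parted by spaces: the shift along the world's x, y, z in units of 40 mm (1.0 is 40 mm), then the turn about the world's z in units of 5 degrees (1.0 is 5 degrees), then the closure, from 0 (fully open) to 1 (shut). In form: dx dy dz yaw gripper; .... A call has 1 to 12 rows; each row shifts and turns the commanded pose from where the row before left it; what a row does not reach is not made up. A row lasts 1/12 s, in which the tool goes at most 41.7 mm and 7.16 degrees, less where a joint would pass 70% of its speed; a pose out of reach is approached as far as the arm can. A call is refused whole if a number of a shift passes 1 or a number of a turn 1, either way. A call with a gripper value outside its range is refused whole. The fingers move at their own pace and stop on an object; FORCE is the grip in N (left out, the last holds). Time passes only in rows, so rows that do not move let the fingers close. It gives the time, the measured TCP pose, the force, the opening and the grip force at its end, in the units of the state.
- read_state(): the state, without advancing time (a new reading comes with each control period).
- camera(name): name is "scene" or "top" or "wrist"; returns (picture, depth): 480x640x3 uint8, red, green, blue; 480x640 float32, mm along the optical axis (not along the pixel's ray), 0 where there is no reading.
- camera_info(name): a dict with "intrinsics" (3x3 intrinsics, pixels), "k1" (the pictures are not rectified: a ray, as slopes to the right and down, at radius r is drawn at 1 + k1 r^2 times it, then the intrinsics apply), "world_from_camera" (4x4, takes a point from camera to world coordinates). Camera axes: x right, y down, z forward; pixel columns grow to the right and rows downward; lengths in mm; the calibration is good to about 2 mm. A picture is of the moment at which its call begins: read the wrist's pose just before it. camera_info takes no time and is no camera call; for the wrist camera it gives the pose at the moment of the call.
- sign_off(): hands the job in; it is judged then, once.
The state is a dict: "clock": time; "joints": joint angles; "qd": joint speeds; "effort": joint torques, N m; "eef_pos": TCP position; "eef_rot": TCP orientation; "wrist_force": force on the tool from outside, world axes, zero at the start; "moment": the same for the moment, N m; "finger_gap": finger opening in mm; "finger_force": force on a finger pad.
Only numpy, scipy, OpenCV 4.12 (cv2) and the standard library are available. Lean on these libraries where they do the work, as an engineer would, in place of code of your own. Each camera call takes 0.05 s, during which the arm holds its last target. There are 200 camera calls.

### The job

Take the wooden scraper block and wipe all four orange chips off the aluminium plate of the sprung gauge onto the bench, touching the chips with the scraper only and leaving the rod in; then stand the scraper upright on the bench, clear of the gauge. Then pull the telescoping rod out by its black knob, against its spring, until the yellow pointer stands at the red mark, and finish there still holding the knob at the mark (if let go, the rod springs back). Keep the chips on the bench, and do not shift the petri dish or the timer.

Things in the scene. Friction and masses are not known exactly. Their poses are not given: they have to be found in the camera images.
- gauge: Fixed gauge: aluminium plate 130 x 200 x 14 mm (its x, y, z), top 14 mm above the bench; origin: underside centre, z up. Rod axis along y at x = +46 mm, 36 mm above the bench. Blue barrel, 22 mm thick, top at 47 mm, from y = +30 to +100, on saddles 26 mm wide in x. From x = -65 to +23 mm the plate is bare and flat, open at both y ends and on the -x side; chips lie there.
- rod (a joint): How far the telescoping rod is pulled out of the barrel, m: 0 fully in (start), 0.100 at the end stop. It slides out along the gauge's -y direction. The spring pulls it back with 3 N at 0, rising 0.5 N per cm (about 7 N at 0.08 m); let go, it returns to 0.
- knob (a point): Grip point on the axis of the rod's knob, 73 mm above the bench: an upright black round post at the rod's outer end, 18 mm thick from 54 to 92 mm above the bench, top at 96 mm. Below it the rod is 9 mm thick, its sleeve 15 mm. Moves with the rod; at start at gauge x = +46, y = +20 mm.
- pointer (a point): Point under the knob's axis, 2 mm above the plate, moving with the rod: the line of the yellow pointer, a bar 2 mm wide in y that reaches 24 mm from the knob's axis towards gauge -x, close over the plate.
- mark: Red length mark fixed on the plate under the rod: flat line 3 mm wide (gauge y), 45 mm long (x), 1.5 mm thick, with a 12 mm tall tab near its +x end. Origin: underside, on the line's centre; axes parallel to the gauge's. Pointer is at the mark when both have the same gauge y; that is at 45 to 85 mm of rod travel, different each time.
- scraper: The loose scraper block, about 0.14 kg, standing upright on its rubber edge: foot 24 x 90 x 20 mm (its x, y, z), on top of it a wooden grip ridge 18 mm wide in x, 66 mm long in y, from 20 to 56 mm above the underside. Origin at the centre of the underside, z up. Grasp the ridge across its 18 mm.
- chip0: A loose orange plastic chip, up to 16 x 12 mm and 6 mm thick, about 12 g, lying flat on the plate at the start, its centre between gauge x = -46 and 0 mm, y = -35 and +45 mm. Origin at its centre, 17 mm above the bench at the start.
- chip1: A loose orange plastic chip, up to 16 x 12 mm and 6 mm thick, about 12 g, lying flat on the plate at the start, its centre between gauge x = -46 and 0 mm, y = -35 and +45 mm. Origin at its centre, 17 mm above the bench at the start.
- chip2: A loose orange plastic chip, up to 16 x 12 mm and 6 mm thick, about 12 g, lying flat on the plate at the start, its centre between gauge x = -46 and 0 mm, y = -35 and +45 mm. Origin at its centre, 17 mm above the bench at the start.
- chip3: A loose orange plastic chip, up to 16 x 12 mm and 6 mm thick, about 12 g, lying flat on the plate at the start, its centre between gauge x = -46 and 0 mm, y = -35 and +45 mm. Origin at its centre, 17 mm above the bench at the start.
- petri_dish: Bystander: clear petri dish, 63 mm in diameter, 14 mm tall, on the right. Leave alone. Origin at underside centre.
- timer: Bystander: white wind-up timer with a red dial, 52 x 64 x 44 mm, on the right. Leave alone. Origin at underside centre.
Not all that is in view belongs to the job. Leave any purple look-alike of the scraper alone.

How it is judged (in metres and radians):
On the way:
1. all four chips are wiped off the plate with the scraper in the gripper, the rod still in (height (world z) of each of chip0, chip1, chip2, chip3 below 0.0125 m and contact force between the fingers and scraper above 1 N and value of joint rod below 0.01 m), for 0.1 s.
At the end, for the whole second after the job is handed in: Pointer within 5 mm of the red mark along the rod, held still by the gripper (over 2 N on the gauge); scraper released, upright within 0.15 rad on the bench, not touching the gauge; all four chips off the plate (centres below 12.5 mm above the bench) (y of pointer in the frame of mark between -0.005 and 0.005 m and velocity of joint rod between -0.01 and 0.01 m/s and contact force between the fingers and gauge above 2 N and contact force between scraper and gauge below 0.1 N and contact force between the fingers and scraper below 0.1 N and height (world z) of scraper between -0.01 and 0.006 m and angle between scraper's own z axis and vertical below 0.15 rad and linear speed of scraper below 0.02 m/s and height (world z) of each of chip0, chip1, chip2, chip3 below 0.0125 m); the arm keeps its last pose, push and grip.
It fails at once if a chip fell off the bench (height (world z) of any of chip0, chip1, chip2, chip3 below -0.03 m).
It fails at once if the gripper's fingers pushed a chip (contact force between the fingers and chip0 above 0.5 N or contact force between the fingers and chip1 above 0.5 N or contact force between the fingers and chip2 above 0.5 N or contact force between the fingers and chip3 above 0.5 N).
It fails at once if the rod was pulled out while a chip was still on the plate (value of joint rod above 0.02 m and height (world z) of any of chip0, chip1, chip2, chip3 above 0.015 m).
It fails at once if a bystander was moved by more than 20 mm (distance of any of petri_dish, timer from where it was at the start of the episode above 0.02 m).
It also fails if it takes over 72 s, if anything falls off the work surface, if the arm or the gripper's body presses on something with over 40 N, if the wrist force passes 120 N, or if a joint passes its speed limit or range.

## Working session

There is one attempt and no reset: what is moved stays moved. The work goes in short steps, Python scripts to look and compute and a shell command to move; the robot and the scene stay as the last step left them, time stands still between calls to the robot, and variables do not carry over. Pictures are saved under pics/ and viewed, at most 10 in all, crops included, and the job is handed in when it is done.

```bash
mkdir -p pics; cat > h.py <<'E'
import numpy as np, cv2
from cell import *
def snap(n):
    ci=camera_info(n); im,d=camera(n); return im,d,ci
def ray(ci,u,v,z):
    """pixels -> world points on plane z"""
    K=np.array(ci["intrinsics"]);T=np.array(ci["world_from_camera"])
    p=np.atleast_2d(np.c_[u,v]).astype(float).reshape(-1,1,2)
    # distortion x_d = x(1+k1 r^2)
    q=cv2.undistortPoints(p,K,np.array([ci["k1"],0,0,0.])).reshape(-1,2)
    r=np.c_[q,np.ones(len(q))]@T[:3,:3].T
    return T[:3,3]+r*((z-T[2,3])/r[:,2])[:,None]
def save(im,n): cv2.imwrite("pics/"+n,cv2.cvtColor(im,cv2.COLOR_RGB2BGR))
E
python3 - <<'E'
from h import *
for n in("top","scene"):
    im,d,ci=snap(n); save(im,n+"0.png"); np.savez(n+"0.npz",im=im,d=d); print(n,ci)
s=read_state();print(s,grip_point_offset)
E
```

```text
top {'intrinsics': array([[595.98127133,   0.        , 323.63277372],
       [  0.        , 595.98127133, 234.06659895],
       [  0.        ,   0.        ,   1.        ]]), 'k1': -0.04465597790649192, 'world_from_camera': array([[ 1.13587806e-03, -9.97576763e-01,  6.95651562e-02,
         3.39810183e+02],
       [-9.99981747e-01, -7.20286292e-04,  5.99892942e-03,
        -6.55053761e+01],
       [-5.93428577e-03, -6.95707005e-02, -9.97559373e-01,
         1.37371666e+03],
       [ 0.00000000e+00,  0.00000000e+00,  0.00000000e+00,
         1.00000000e+00]])}
scene {'intrinsics': array([[515.15360222,   0.        , 313.90790213],
       [  0.        , 515.15360222, 244.30574552],
       [  0.        ,   0.        ,   1.        ]]), 'k1': -0.07156605588242501, 'world_from_camera': array([[ 8.76077838e-01, -3.39282827e-01,  3.42600036e-01,
         2.40256940e+01],
       [-4.82111570e-01, -6.27418417e-01,  6.11485538e-01,
        -7.66204759e+02],
       [ 7.48703010e-03, -7.00880370e-01, -7.13239547e-01,
         9.15950450e+02],
       [ 0.00000000e+00,  0.00000000e+00,  0.00000000e+00,
         1.00000000e+00]])}
{'clock': 0.1, 'joints': array([ 1.10438256e+00,  3.00374192e-01,  1.52151896e+00, -2.42170751e-06,
        1.32070320e+00, -6.66034910e-02]), 'qd': array([ 0.00012399, -0.00225227, -0.00167667, -0.00098926, -0.00067883,
       -0.00154832]), 'effort': array([ 6.29359620e-04, -5.32636464e+01, -3.53290057e+01,  7.09445472e-02,
        2.34476494e-02, -7.98123688e-05]), 'eef_pos': array([213.98249551, 506.41043716, 204.96576891]), 'eef_rot': array([-3.14059103e+00, -6.44594799e-05,  2.74178295e+00]), 'wrist_force': array([-0.34271461, -0.15547952, -0.06242944]), 'moment': array([-0.01379845,  0.00885874,  0.0024405 ]), 'finger_force': 0.0, 'finger_gap': 93.54332501364941} 18.8
```

View pics/top0.png

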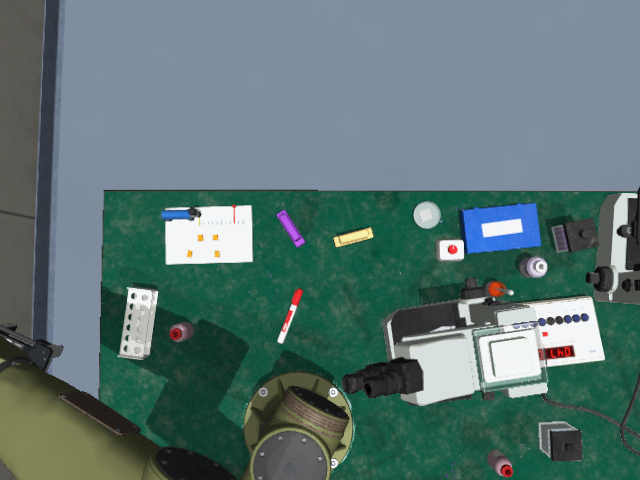

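View pics/scene0.png

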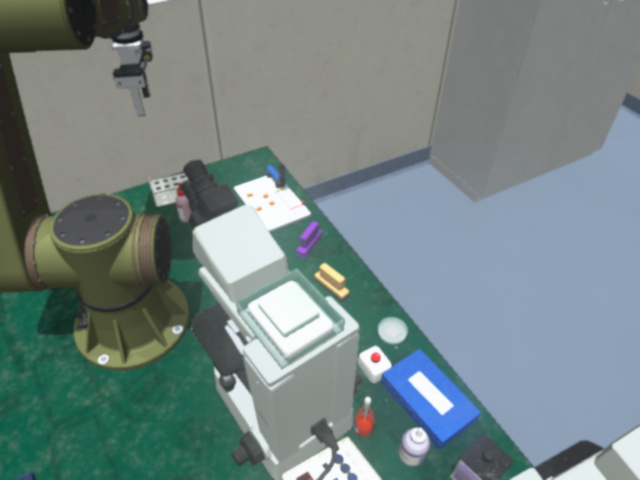

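The top view shows the gauge plate at about (208,235), with its −y end towards image right and the rod side up. The four chips lie at (189–217, 237–254), the red mark is at (234,213) and the wooden scraper at (353,237). The purple decoy is at (290,228), the petri dish at (427,214) and the timer at (451,250). The scene view matches this, and the microscope is tall and close to the scraper.

```bash
cat > m.py <<'E'
from h import *
def blobs(im,lo,hi,amin=8,roi=None):
    hsv=cv2.cvtColor(im,cv2.COLOR_RGB2HSV); m=cv2.inRange(hsv,np.array(lo),np.array(hi))
    if roi: k=np.zeros_like(m);k[roi[1]:roi[3],roi[0]:roi[2]]=255;m&=k
    n,l,s,c=cv2.connectedComponentsWithStats(m)
    return [(l==i,s[i],c[i]) for i in range(1,n) if s[i][4]>=amin]
def rect(ci,mask,z):
    v,u=np.nonzero(mask); p=ray(ci,u,v,z)[:,:2].astype(np.float32); return cv2.minAreaRect(p)
E
python3 - <<'E'
from m import *
a=np.load("top0.npz");im,d=a["im"],a["d"];ci=camera_info("top")
print("plate",[rect(ci,m,14) for m,s,c in blobs(im,(0,0,190),(180,40,255),800,(150,195,270,275))])
for m,s,c in blobs(im,(12,120,120),(22,255,255),8,(150,195,270,275)): print("chip",c,rect(ci,m,20))
print("scr",[(s,rect(ci,m,56),rect(ci,m,20)) for m,s,c in blobs(im,(14,60,90),(32,255,255),40,(325,220,385,255))])
for m,s,c in blobs(im,(0,150,100),(8,255,255),4,(220,200,245,230)): print("mark",s,rect(ci,m,14),rect(ci,m,15.5))
for m,s,c in blobs(im,(0,0,0),(180,255,70),10,(150,200,205,225)): print("dark",s,c,ray(ci,*c,96))
for m,s,c in blobs(im,(100,120,60),(125,255,255),10,(150,200,205,225)): print("blue",s,rect(ci,m,47))
for m,s,c in blobs(im,(135,80,60),(160,255,255),10,(270,200,310,255)): print("purple",s,rect(ci,m,30))
T=ci["world_from_camera"]
def h(u,v):return round(float(1373.7-d[v,u]*0.9975-(v-234)/596*d[v,u]*.0696))
print("heights",{p:h(*p) for p in [(400,310),(400,340),(370,380),(400,375),(430,370),(505,355),(430,320),(474,285),(451,250)]})
cv2.imwrite("pics/crop0.png",cv2.resize(cv2.cvtColor(im[195:275,150:390],cv2.COLOR_RGB2BGR),None,fx=3.3,fy=3.3,interpolation=cv2.INTER_CUBIC))
E
```

```text
plate [((433.67138671875, 207.61024475097656), (130.4721221923828, 199.27894592285156), 1.7598446607589722)]
chip [200.  237.5] ((426.1519775390625, 224.9208984375), (11.572732925415039, 9.182234764099121), 0.8729963898658752)
chip [215. 237.] ((427.32403564453125, 190.5396728515625), (9.147970199584961, 9.283281326293945), 0.05190456286072731)
chip [189.13043478 253.47826087] ((389.57244873046875, 249.54302978515625), (11.40477466583252, 9.140524864196777), 0.08458510041236877)
chip [216.28571429 253.42857143] ((389.6683044433594, 186.59906005859375), (11.470833778381348, 6.861782073974609), 0.7427496910095215)
scr [(array([333, 227,  40,  21, 437], dtype=int32), ((425.32958984375, -122.43114471435547), (24.57962417602539, 87.53736877441406), 15.001315116882324), ((427.6658935546875, -123.98637390136719), (25.251155853271484, 89.92887115478516), 15.00131893157959))]
mark [232 205   3   3   7] ((499.17059326171875, 151.14064025878906), (4.683605194091797, 4.61273193359375), 0.7012481689453125) ((498.99481201171875, 150.90164184570312), (4.67844820022583, 4.607651233673096), 0.7012693881988525)
mark [234 217   1   5   5] ((469.1531066894531, 148.47073364257812), (9.221880912780762, 0.00010837242007255554), 0.6852540373802185) ((469.01043701171875, 148.23468017578125), (9.211718559265137, 9.33036208152771e-05), 0.6852509379386902)
dark [189 205  10  10  58] [192.87931034 210.15517241] [[480.55001527 225.04001338  96.        ]]
dark [198 212   3   5  10] [199.1 214. ] [[472.1918125 211.3769278  96.       ]]
blue [161 210  29  10 249] ((476.16082763671875, 276.4154968261719), (63.562164306640625, 20.32740592956543), 89.9976806640625)
purple [277 210  28  38 410] ((447.1097106933594, 18.266624450683594), (90.12128448486328, 23.472747802734375), 32.73788070678711)
heights {(400, 310): 204, (400, 340): 204, (370, 380): 452, (400, 375): 430, (430, 370): 392, (505, 355): 362, (430, 320): 202, (474, 285): 87, (451, 250): 44}
```

View pics/crop0.png

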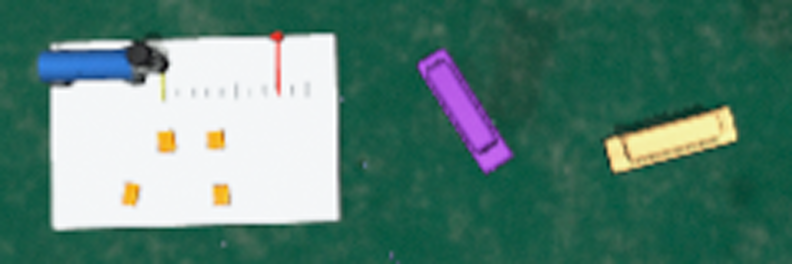

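The crop confirms it: the plate is almost square to the world (yaw about 1.8°), the yellow pointer is at crop x≈164 and the red line at x≈278. The scraper is unobstructed. I'll move above it now.

```bash
python3 -m handwheel '0.44 -0.6 0 -0.5 0;0.44 -0.6 0 -0.5 0;0.44 -0.6 0 -0.5 0;0.44 -0.6 0 -0.5 0;0.44 -0.6 0 -0.5 0;0.44 -0.6 0 -0.5 0;0.44 -0.6 0 -0.5 0;0.44 -0.6 0 -0.5 0;0.44 -0.6 0 -0.5 0;0.44 -0.6 0 -0.5 0;0.44 -0.6 0 -0.5 0;0.44 -0.6 0 -0.5 0' 30
python3 -m handwheel '0 -0.72 -0.1 -0.37 0;0 -0.72 -0.1 -0.37 0;0 -0.72 -0.1 -0.37 0;0 -0.72 -0.1 -0.37 0;0 -0.72 -0.1 -0.37 0;0 -0.72 -0.1 -0.37 0;0 -0.72 -0.1 -0.37 0;0 -0.72 -0.1 -0.37 0;0 -0.72 -0.1 -0.37 0;0 -0.72 -0.1 -0.37 0;0 -0.72 -0.1 -0.37 0;0 -0.64 -0.1 -0.37 0'
python3 - <<'E'
from m import *
im,d,ci=snap("wrist"); save(im,"w1.png")
s=read_state();print(s["eef_pos"],s["eef_rot"],s["wrist_force"],s["clock"])
print([(x[1],rect(ci,x[0],56),rect(ci,x[0],20)) for x in blobs(im,(14,60,90),(32,255,255),300)])
E
```

```text
clock: 1.1
eef_pos: [425.8, 217.2, 205.3]
eef_rot: [-3.141, -0.0, 2.216]
wrist_force: [0.8, 0.6, -0.8]
finger_gap: 94.0
finger_force: 0.0
clock: 2.1
eef_pos: [424.9, -125.4, 157.1]
eef_rot: [-3.141, -0.0, 1.829]
wrist_force: [0.1, 0.9, -0.1]
finger_gap: 93.8
finger_force: 0.0
[ 424.72067489 -128.15207011  156.39359592] [-3.14039576e+00  1.73586113e-04  1.82501064e+00] [-1.28581241  0.90252866 -2.01844471] 2.15
[(array([ 314,  165,   33,  119, 3251], dtype=int32), ((425.4764099121094, -116.84103393554688), (21.30389976501465, 80.58149719238281), 14.438995361328125), ((427.9920654296875, -124.55268859863281), (24.032201766967773, 90.90123748779297), 14.439002990722656)), (array([  40,  352,   49,   83, 1959], dtype=int32), ((259.05322265625, -298.85748291015625), (81.64495849609375, 34.93403625488281), 87.40542602539062), ((240.2557830810547, -329.8791198730469), (92.10086059570312, 39.407867431640625), 87.4054183959961)), (array([ 563,  352,   48,   83, 1942], dtype=int32), ((654.2332763671875, -194.8162384033203), (34.33022689819336, 81.7890396118164), 31.927379608154297), ((686.044677734375, -212.51390075683594), (38.72676467895508, 92.26336669921875), 31.927383422851562)), (array([ 288,  451,  352,   29, 4047], dtype=int32), ((588.9503173828125, -283.1811828613281), (297.55712890625, 21.964561462402344), 14.826984405517578), ((612.4012451171875, -312.19482421875), (335.6639404296875, 24.777441024780273), 14.826793670654297))]
```

View pics/w1.png

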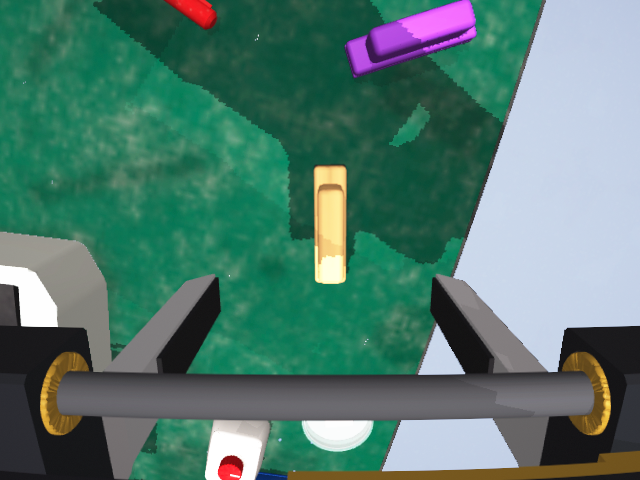

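The wrist view has the scraper upright at (330,225) between the open fingers. Its foot centre is at (428,−124.5) and the yaw already matches. I'll descend, grip and lift.

```bash
python3 -m handwheel '0.04 0.05 -0.4 0 0;0.04 0.04 -0.4 0 0;0 0 -0.4 0 0;0 0 -0.4 0 0;0 0 -0.4 0 0;0 0 -0.4 0 0;0 0 -0.4 0 0;0 0 -0.3 0 0;0 0 -0.2 0 0;0 0 0 0 0;0 0 0 0 0'
python3 -m handwheel '0 0 0 0 1;0 0 0 0 1;0 0 0 0 1;0 0 0 0 1;0 0 0 0 1;0 0 0 0 1;0 0 0 0 1;0 0 0 0 1;0 0 0 0 1;0 0 0 0 1' 40
```

```text
clock: 3.07
eef_pos: [428.4, -120.1, 25.5]
eef_rot: [-3.141, -0.0, 1.831]
wrist_force: [0.5, 0.4, 0.1]
finger_gap: 93.9
finger_force: 0.0
clock: 3.9
eef_pos: [428.5, -120.2, 25.4]
eef_rot: [-3.142, -0.0, 1.831]
wrist_force: [0.0, 0.9, 0.1]
finger_gap: 30.8
finger_force: 0.0
```

```bash
python3 -m handwheel '0.02 -0.1 -0.06 0 1;0 0 0 0 1;0 0 0 0 1;0 0 0 0 1;0 0 0 0 1;0 0 0 0 1;0 0 0 0 1' 40
python3 -m handwheel '0 0 0.2 0 1;0 0 0.4 0 1;0 0 0.5 0 1;0 0 0.5 0 1;0 0 0.5 0 1;0 0 0.5 0 1;0 0 0 0 1'
```

```text
clock: 4.48
eef_pos: [429.3, -124.2, 23.1]
eef_rot: [3.142, 0.0, 1.831]
wrist_force: [0.1, 0.2, -1.6]
finger_gap: 17.7
finger_force: 40.0
clock: 5.07
eef_pos: [430.7, -124.7, 130.9]
eef_rot: [3.137, 0.003, 1.831]
wrist_force: [0.5, 0.5, -0.9]
finger_gap: 18.3
finger_force: 40.0
```

```bash
python3 -m handwheel '0 0.4 0 0.9 1;0 0.5 0 0.9 1;0 0.6 0 0.9 1;0 0.6 0 0.9 1;0 0.6 0 0.9 1;0 0.6 0 0.9 1;0 0.6 0 0.9 1;0 0.6 0 0.9 1;-0.1 0.6 0 0.9 1;-0.1 0.6 0 0.9 1;-0.1 0.6 0 0.9 1;-0.1 0.6 0 0.9 1'
python3 -m handwheel '-0.1 0.6 0 0.9 1;-0.1 0.6 0 0.9 1;0 0.6 0 0.9 1;0 0.6 0 0.9 1;0 0.6 0 0.77 1;0 0.5 0 0 1;0 0.4 0 0 1;0 0 0 0 1;0 0 0 0 1;0 0 0 0 1'
python3 - <<'E'
from m import *
im,d,ci=snap("wrist"); save(im,"w2.png")
s=read_state();print(s["eef_pos"],s["eef_rot"],s["wrist_force"],s["clock"],ci["world_from_camera"][:3,3])
for x in blobs(im,(14,60,90),(32,255,255),80): print(x[1],x[2],rect(ci,x[0],20))
E
```

```text
clock: 6.07
eef_pos: [412.6, 152.9, 126.6]
eef_rot: [-3.141, -0.001, 2.777]
wrist_force: [-0.3, 0.1, -1.6]
finger_gap: 17.8
finger_force: 40.0
clock: 6.9
eef_pos: [405.1, 307.2, 126.6]
eef_rot: [-3.141, -0.001, -3.129]
wrist_force: [-0.0, -0.4, -0.7]
finger_gap: 17.8
finger_force: 40.0
[405.21760307 307.03328131 126.78546469] [-3.14118969e+00 -3.93739269e-04 -3.12918221e+00] [ 0.03042319 -0.03943464 -1.06343988] 6.95 [332.98045636 306.2177872  306.62405055]
[ 298  190   55  185 8740] [325.0319222  281.86487414] ((442.1846923828125, 307.2934265136719), (138.2904510498047, 36.884891510009766), 0.5271844863891602)
[140 202  17  20 264] [148.1969697  211.68560606] ((389.1799621582031, 186.09571838378906), (13.044326782226562, 9.76611042022705), 6.911680221557617)
[198 255  19  21 301] [206.97674419 264.88039867] ((426.6013488769531, 224.638916015625), (14.16003704071045, 11.354406356811523), 8.667491912841797)
[150 257  19  18 261] [158.73563218 265.58237548] ((427.6676330566406, 190.3333740234375), (12.330525398254395, 11.279301643371582), 8.711979866027832)
[212 302   6  27 106] [214.18867925 315.69811321] ((464.5673522949219, 227.8626708984375), (20.441320419311523, 3.1369571685791016), 0.1338687539100647)
[262 372   8  69 369] [264.96747967 407.18699187] ((541.192626953125, 262.5579833984375), (5.33528470993042, 61.84700012207031), 89.21625518798828)
[381 373   8  68 368] [384.98641304 407.67663043] ((540.3851318359375, 355.034912109375), (61.00672149658203, 5.34544038772583), 2.2510271072387695)
```

View pics/w2.png

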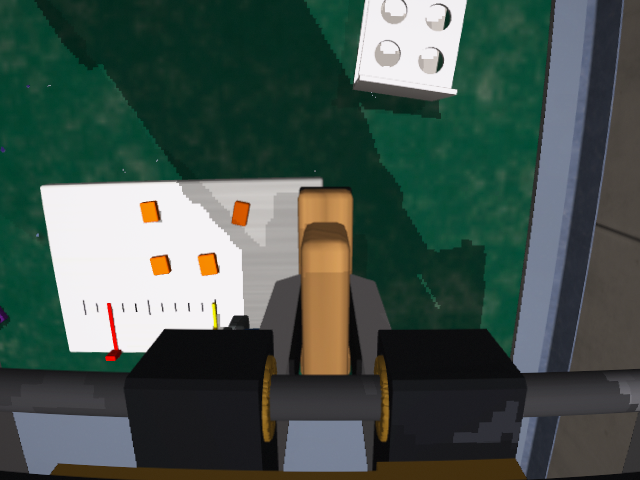

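The wrist view shows the scraper gripped and hanging straight, the four chips to its left at (149,211), (240,213), (160,265) and (208,264), and the yellow pointer at (215,315). I'll move to the wipe start and lower.

```bash
python3 -m handwheel '-0.04 -0.4 0 0.2 1;0 -0.31 0 0 1;0 0 -0.4 0 1;0 0 -0.5 0 1;0 0 -0.5 0 1;0 0 -0.4 0 1;0 0 -0.2 0 1;0 0 -0.15 0 1;0 0 -0.03 0 1;0 0 0 0 1;0 0 0 0 1'
```

```text
clock: 7.87
eef_pos: [404.1, 279.5, 40.7]
eef_rot: [3.141, 0.001, -3.111]
wrist_force: [-0.3, 0.5, 0.0]
finger_gap: 17.8
finger_force: 40.0
```

```bash
python3 -m handwheel '0 0 -0.05 0 1;0 0 0 0 1;0 0 0 0 1'
python3 -m handwheel '0.005 -0.15 0 0 1;0.005 -0.15 0 0 1;0.005 -0.15 0 0 1;0.005 -0.15 0 0 1;0.005 -0.15 0 0 1;0.005 -0.15 0 0 1;0.005 -0.15 0 0 1;0.005 -0.15 0 0 1;0.005 -0.15 0 0 1;0.005 -0.15 0 0 1;0.005 -0.15 0 0 1;0.005 -0.15 0 0 1'
python3 -m handwheel '0.005 -0.15 0 0 1;0.005 -0.15 0 0 1;0.005 -0.15 0 0 1;0.005 -0.15 0 0 1;0.005 -0.15 0 0 1;0.005 -0.15 0 0 1;0.005 -0.15 0 0 1;0.005 -0.15 0 0 1;0.005 -0.15 0 0 1;0.005 -0.15 0 0 1;0.005 -0.15 0 0 1;0.005 -0.15 0 0 1'
```

```text
clock: 8.12
eef_pos: [403.7, 279.5, 38.1]
eef_rot: [3.141, 0.0, -3.111]
wrist_force: [0.4, 0.7, -0.6]
finger_gap: 17.7
finger_force: 40.0
clock: 9.12
eef_pos: [406.1, 206.8, 37.9]
eef_rot: [3.142, 0.0, -3.111]
wrist_force: [0.3, 1.3, -0.4]
finger_gap: 17.6
finger_force: 40.0
clock: 10.12
eef_pos: [408.5, 134.8, 37.8]
eef_rot: [3.142, -0.0, -3.111]
wrist_force: [-0.6, 0.1, -0.8]
finger_gap: 17.8
finger_force: 40.0
```

```bash
python3 -m handwheel '0.005 -0.15 0 0 1;0.005 -0.15 0 0 1;0.005 -0.15 0 0 1;0.005 -0.12 0 0 1;0.005 -0.12 0 0 1;0.005 -0.12 0 0 1;0.005 -0.12 0 0 1;0 0 0 0 1;0 0 0 0 1;0 0 0 0 1'
python3 - <<'E'
from m import *
im,d,ci=snap("wrist"); save(im,"w3.png")
im,d,ci=snap("top"); 
for m,s,c in blobs(im,(8,120,100),(22,255,255),6,(150,195,320,275)): print("chip",s,c,ray(ci,*c,6))
E
```

```text
clock: 10.95
eef_pos: [409.9, 98.3, 37.8]
eef_rot: [3.142, 0.0, -3.111]
wrist_force: [-0.1, 0.5, -1.5]
finger_gap: 17.7
finger_force: 40.0
```

View pics/w3.png

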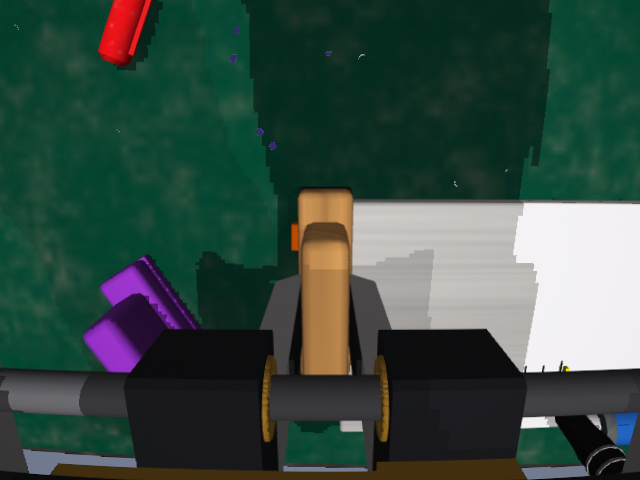

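The plate behind the scraper is clear, and one chip shows off the edge at (295,237). I'll push slightly further, lift straight up, carry the scraper towards its parking spot, and then check all the chips from above.

```bash
python3 -m handwheel '0 -0.1 0 0 1;0 -0.1 0 0 1;0 0 0 0 1;0 0 0 0 1;0 0 0.3 0 1;0 0 0.5 0 1;0 0 0.6 0 1;0 0 0.6 0 1;0 0 0 0 1'
python3 -m handwheel '0 -0.4 0 0 1;0 -0.5 0 0 1;0 -0.5 0 0 1;0 -0.5 0 0 1;0 -0.5 0 0 1;0 -0.5 0 0 1;0 -0.5 0 0 1;0 -0.5 0 0 1;0 -0.5 0 0 1;0 -0.3 0 0 1;0 0 0 0 1;0 0 0 0 1'
python3 - <<'E'
from m import *
im,d,ci=snap("top"); save(im,"t2.png")
cv2.imwrite("pics/crop2.png",cv2.resize(cv2.cvtColor(im[190:290,150:390],cv2.COLOR_RGB2BGR),None,fx=3.3,fy=3.3,interpolation=cv2.INTER_CUBIC))
for m,s,c in blobs(im,(8,120,90),(24,255,255),4,(150,195,330,290)): print("chip",s,c,ray(ci,*c,6))
E
```

```text
clock: 11.8
eef_pos: [411.7, 90.5, 121.7]
eef_rot: [3.141, 0.006, -3.111]
wrist_force: [0.2, 0.2, -0.6]
finger_gap: 17.4
finger_force: 40.0
clock: 12.8
eef_pos: [409.6, -97.8, 117.3]
eef_rot: [3.141, -0.001, -3.113]
wrist_force: [-0.1, -0.4, -2.3]
finger_gap: 17.7
finger_force: 40.0
chip [255 233  10   7  60] [259.4        236.18333333] [[430.19573272  90.61999507   6.        ]]
chip [255 247   9  10  59] [259.         251.91525424] [[393.95643411  91.23359839   6.        ]]
```

View pics/crop2.png

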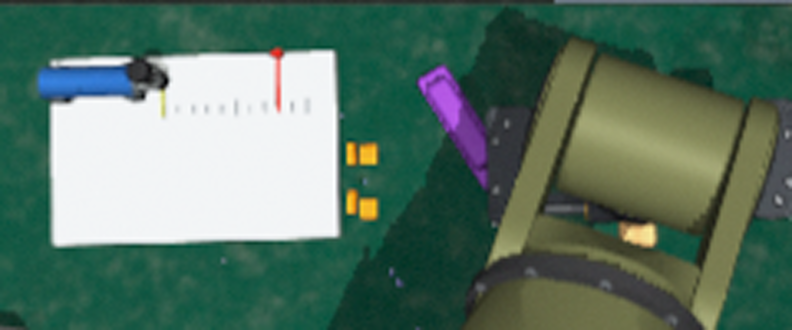

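All four chips are on the bench beyond the plate edge, at crop x≈351–370. The plate is clear and the pointer is still at the in position. I'll set the scraper down here.

```bash
python3 -m handwheel '0 0 -0.3 0 1;0 0 -0.5 0 1;0 0 -0.5 0 1;0 0 -0.5 0 1;0 0 -0.3 0 1;0 0 -0.1 0 1;0 0 -0.05 0 1;0 0 0 0 1;0 0 0 0 1;0 0 0 0 1'
```

```text
clock: 13.68
eef_pos: [410.3, -97.8, 28.6]
eef_rot: [-3.141, 0.001, -3.111]
wrist_force: [1.1, -0.3, -0.9]
finger_gap: 17.9
finger_force: 40.0
```

```bash
python3 -m handwheel '0 0 -0.06 0 1;0 0 -0.05 0 1;0 0 -0.03 0 1;0 0 0 0 1;0 0 0 0 1;0 0 0 0 1'
```

```text
clock: 14.18
eef_pos: [410.0, -97.8, 22.6]
eef_rot: [-3.142, 0.0, -3.111]
wrist_force: [-2.9, 0.6, 7.7]
finger_gap: 17.7
finger_force: 40.0
```

```bash
python3 -m handwheel '0 0 0 0 0;0 0 0 0 0;0 0 0 0 0;0 0 0 0 0;0 0 0 0 0;0 0 0 0 0;0 0 0 0 0;0 0 0 0 0;0 0 0.2 0 0;0 0 0.4 0 0;0 0 0.5 0 0;0 0 0.5 0 0'
python3 -m handwheel '0 0 0.6 0 0;0 0 0.6 0 0;0 0 0.6 0 0;0 0.4 0.6 0 0;0 0.7 0.2 0 0;0 0.8 0 0 0;0 0.8 0 0 0;0 0.8 0 0 0;0 0.8 0 0 0;0 0.8 0 0 0;0.06 0.8 0 0 0;0.06 0.8 0 0 0'
python3 -m handwheel '0 0.5 0 0 0;0 0 0 0 0;0 0 0 0 0;0 0 0 0 0'
python3 - <<'E'
from m import *
im,d,ci=snap("wrist"); save(im,"w4.png")
s=read_state();print(s["eef_pos"],s["eef_rot"],s["clock"])
for x in blobs(im,(0,150,90),(8,255,255),60): print("red",x[1],x[2],rect(ci,x[0],15.5))
for x in blobs(im,(24,120,90),(34,255,255),20): print("yel",x[1],x[2],rect(ci,x[0],17))
t,d,ct=snap("top")
for m,s,c in blobs(t,(12,60,90),(32,255,255),40,(240,220,400,270)): print("scr",s,rect(ct,m,20),rect(ct,m,56))
E
```

```text
clock: 15.18
eef_pos: [409.6, -97.7, 87.4]
eef_rot: [3.141, -0.0, -3.111]
wrist_force: [-0.6, 0.5, -0.2]
finger_gap: 93.0
finger_force: 0.0
clock: 16.18
eef_pos: [414.3, 171.9, 191.0]
eef_rot: [3.141, 0.001, -3.111]
wrist_force: [0.6, -0.1, 0.4]
finger_gap: 94.1
finger_force: 0.0
clock: 16.52
eef_pos: [414.5, 189.7, 190.5]
eef_rot: [-3.141, -0.0, -3.111]
wrist_force: [-0.1, 0.3, 0.7]
finger_gap: 93.7
finger_force: 0.0
[414.65050229 189.47649167 190.48046602] [-3.14147503e+00  1.03550302e-04 -3.11180204e+00] 16.5667
red [102  44  12  33 104] [107.20192308  61.16346154] ((293.0052490234375, 12.832913398742676), (4.513491153717041, 25.944686889648438), 68.87309265136719)
red [274 266   4  42 117] [275.23931624 286.11965812] ((478.42724609375, 148.34744262695312), (2.6606223583221436, 38.195884704589844), 89.95709228515625)
yel [367 266   3  22  57] [367.9122807  275.92982456] ((465.97503662109375, 228.38827514648438), (19.194599151611328, 1.7338600158691406), 3.2104451656341553)
scr [336 225  12  41 422] ((409.238525390625, -97.31929016113281), (91.1503677368164, 24.276636123657227), 1.7030079364776611) ((407.39215087890625, -96.47325897216797), (88.72635650634766, 23.63102912902832), 1.7030022144317627)
scr [255 233  10   7  64] ((429.6926574707031, 88.80257415771484), (13.706341743469238, 20.652870178222656), 0.04877959191799164) ((427.3023681640625, 84.69900512695312), (13.341835975646973, 20.103626251220703), 0.04879885911941528)
scr [255 247  10  10  69] ((394.35479736328125, 88.51226806640625), (20.487279891967773, 20.640100479125977), 0.07370252162218094) ((392.90435791015625, 84.41641235351562), (19.942474365234375, 20.091196060180664), 0.07374433428049088)
```

View pics/w4.png

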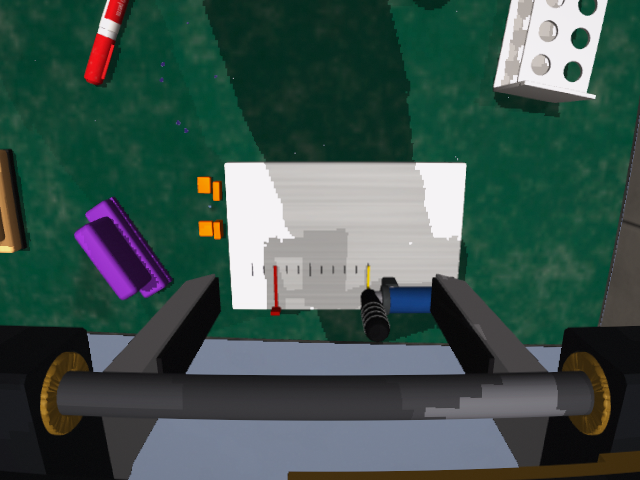

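The wrist view shows the pointer at (368,276), the red mark at (275,286), the knob top at (375,328), and the chips clear of the plate at (197–220, 185–230). The travel needed works out at about 80 mm. The top view has the scraper standing at (409,−97). I'll go over the knob and down.

```bash
python3 -m handwheel '0.4 0.3 0 0 0;0.5 0.3 0 0 0;0.5 0.3 0 0 0;0.21 0.09 0 0 0;0 0 -0.4 0 0;0 0 -0.5 0 0;0 0 -0.5 0 0;0 0 0 0 0;0 0 0 0 0;0 0 0 0 0'
python3 - <<'E'
from m import *
s=read_state();print(s["eef_pos"],s["wrist_force"])
im,d,ci=snap("wrist")
for x in blobs(im,(24,120,90),(34,255,255),20): print("yel",x[1],rect(ci,x[0],16))
E
```

```text
clock: 17.45
eef_pos: [479.7, 229.5, 135.6]
eef_rot: [3.141, 0.001, -3.112]
wrist_force: [-0.1, -0.5, -0.4]
finger_gap: 94.0
finger_force: 0.0
[479.66610362 229.54216417 135.61129468] [-0.11263107 -0.46636407 -0.37093822]
yel [322 199   3  27  80] ((465.4418640136719, 227.71255493164062), (18.619264602661133, 1.4172084331512451), 1.6718782186508179)
```

```bash
python3 -m handwheel '0 -0.02 -0.3 0 0;0 0 -0.4 0 0;0 0 -0.4 0 0;0 0 -0.4 0 0;0 0 -0.3 0 0;0 0 -0.2 0 0;0 0 0 0 0;0 0 0 0 0;0 0 0 0 0'
python3 -m handwheel '0 0 0 0 1;0 0 0 0 1;0 0 0 0 1;0 0 0 0 1;0 0 0 0 1;0 0 0 0 1;0 0 0 0 1;0 0 0 0 1;0 0 0 0 1;0 0 0 0 1;0 0 0 0 1;0 0 0 0 1' 45
python3 -m handwheel '0 0 0 0 1;0 0 0 0 1;0 0 0 0 1;0 0 0 0 1;0 0 0 0 1'
```

```text
clock: 18.25
eef_pos: [479.7, 229.2, 55.4]
eef_rot: [3.141, 0.002, -3.111]
wrist_force: [0.3, 0.2, 0.7]
finger_gap: 94.1
finger_force: 0.0
clock: 19.25
eef_pos: [479.0, 228.7, 54.2]
eef_rot: [-3.141, -0.0, -3.111]
wrist_force: [0.9, -18.5, 2.5]
finger_gap: 17.5
finger_force: 26.4
clock: 19.67
eef_pos: [479.1, 228.5, 54.2]
eef_rot: [-3.141, -0.0, -3.111]
wrist_force: [-0.3, -5.4, 1.1]
finger_gap: 17.3
finger_force: 45.0
```

```bash
python3 -m handwheel '0.005 -0.15 0 0 1;0.005 -0.15 0 0 1;0.005 -0.15 0 0 1;0.005 -0.15 0 0 1;0.005 -0.15 0 0 1;0.005 -0.15 0 0 1;0.005 -0.15 0 0 1;0.005 -0.15 0 0 1;0.005 -0.15 0 0 1;0.005 -0.15 0 0 1;0.005 -0.15 0 0 1;0.005 -0.15 0 0 1'
python3 -m handwheel '0 -0.1 0 0 1;0 0 0 0 1;0 0 0 0 1;0 0 0 0 1'
cat > p.py <<'E'
from m import *
s=read_state();print(s["eef_pos"],s["wrist_force"],s["finger_force"],s["clock"])
a=np.array([-.0307,.9995])
for n in("wrist","top"):
    im,d,ci=snap(n); save(im,n+"p%d.png"%(s["clock"]*100))
    for k,lo,hi,z in(("red",(0,150,90),(8,255,255),15.5),("yel",(23,100,90),(34,255,255),16)):
        for m,st,c in blobs(im,lo,hi,4,(220,195,250,235) if n=="top" else (200,150,450,330)): r=rect(ci,m,z);print(n,k,st,np.round(r[0],1),"gy",np.array(r[0])@a,np.round(r[1],1))
E
python3 p.py
```

```text
clock: 20.67
eef_pos: [481.3, 156.7, 54.2]
eef_rot: [3.141, -0.0, -3.111]
wrist_force: [-1.2, 5.9, -0.4]
finger_gap: 17.6
finger_force: 45.0
clock: 21.0
eef_pos: [481.4, 152.8, 54.2]
eef_rot: [3.141, -0.0, -3.112]
wrist_force: [-0.1, 6.9, -1.0]
finger_gap: 17.1
finger_force: 45.0
[481.39232263 152.82115336  54.24532018] [-0.06037413  6.91675456 -0.95455858] 44.99988999799825 21.0
wrist red [314 226   6  42 199] [470.  147.7] gy 133.2471253555298 [22.3  2.6]
wrist yel [323 225   5  37 172] [467.8 152.4] gy 137.92401056518554 [19.5  2.1]
```

```bash
python3 -m handwheel '0.004 -0.06 0 0 1;0 -0.055 0 0 1;0 0 0 0 1;0 0 0 0 1;0 0 0 0 1;0 0 0 0 1'
python3 p.py; ls pics
```

```text
clock: 21.6
eef_pos: [481.5, 148.3, 54.2]
eef_rot: [3.141, -0.0, -3.111]
wrist_force: [-0.3, 6.3, -1.0]
finger_gap: 17.3
finger_force: 45.0
[481.5448505  148.31057703  54.24408551] [-0.33755225  6.31843934 -1.02143201] 44.99986020557117 21.6
wrist yel [324 225   3  37 111] [467.9 147.9] gy 133.43768569335938 [19.5  1.1]
crop0.png
crop2.png
scene0.png
t2.png
top0.png
topp2100.png
topp2160.png
w1.png
w2.png
w3.png
w4.png
wristp2100.png
wristp2160.png
```

```bash
python3 -c "
import cv2;a=cv2.imread('pics/wristp2160.png')[170:320,220:420];b=cv2.imread('pics/topp2160.png')[190:290,150:390]
a=cv2.resize(a,(480,360));b=cv2.resize(b,(480,200));cv2.imwrite('pics/fin.png',cv2.vconcat([a,b]))"
```

```text
(no output)
```

View pics/fin.png

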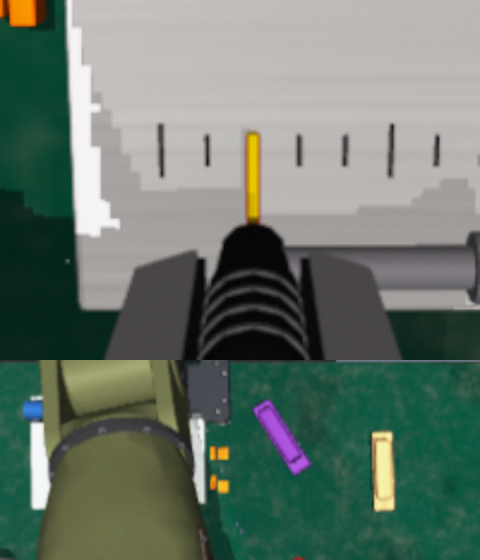

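The yellow pointer, at crop (252,175), fully covers the red mark. The scraper stands free at (383,470), and the chips lie on the bench at (217,470). I'm handing the job in.

```bash
python3 -c "from cell import sign_off; print(sign_off())"
```

```text
the job is handed in; nothing more can be done
None
```

I handed the job in at about 22 s: all four chips wiped onto the bench, the scraper standing upright clear of the gauge, and the gripper still holding the knob with the pointer about 0.2 mm from the red mark by the wrist camera; `sign_off()` returned no verdict.

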